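# Hold the sprung lid of the ink-waste box just below its balance point

### The arm

A 7-joint arm with a two-finger parallel gripper is mounted at the origin on the work surface. World frame = base frame: x ahead of the robot, y to its left, z up, the work surface at z = 0. Lengths are in mm, angles in rad, forces in N, time in s.
With the tool pointing down it reaches from about 400 to 925 mm from the base axis. Payload 4.1 kg.
Tool frame: the origin (TCP) lies at the very end of the fingers, on their centre line; the grasp point (between the pads) lies 19 mm behind it (manip.hold_point_z is the distance from the TCP to the grasp point, in mm); z points along the fingers, y is the line along which they close (so a half turn about z gives the same grasp; the last joint's range is limited). The gripper opens to 85 mm and grips with 20 to 120 N. Pads are 22 mm wide; open, the fingers measure 114 mm over their backs; the gripper's body (76 mm by 85 mm) begins 54 mm behind the grasp point. The pads swing forward as they close: fully open they stand 13 mm farther back than shut.
Start: joints at [1.174, 0.398, 0.045, 1.537, -0.019, 1.207, -0.051], TCP at [190.758, -621.414, 231.347] pointing down, gripper open.
Joint ranges: [-2.82, 2.82], [-0.49, 2.23], [-1.37, 1.46], [0, 2.46], [-1.36, 4.5], [0.23, 2], [-2.94, 2.94]. Speed limits (rad/s): [2.57, 2.57, 3.14, 3.14, 3.14, 3.14, 3.14].

### API

Orientations are given as a rotation vector (axis times angle).
In Python, from bench import manip, optics gives the robot as it stands (manip), with the cameras (optics).
- The arm moves only by the tool jog_arm, called after "Call:" as name(argument=value, ...), one argument or row to a line, values as JSON. Schema: {"type":"object","properties":{"offsets":{"type":"array","items":{"type":"array","prefixItems":[{"type":"array","items":{"type":"number"},"minItems":3,"maxItems":3},{"type":"number"}],"minItems":2,"maxItems":2},"minItems":1,"maxItems":5},"jaw":{"type":"number"},"grip_force":{"type":"number"},"only":{"type":"string"},"quiet":{"type":"boolean"},"lines":{"type":"string"}},"required":["offsets"],"additionalProperties":false}. offsets is a list of rows, 1 to 5 of them, each written [[dx, dy, dz], turn]: dx, dy, dz in mm, then a turn about the tool's z in rad; each row is the pose to reach, as a shift and turn from the pose commanded when the call began, along the tool's axes at that moment; what a row does not reach only later rows make up. A row lasts 1/12 s, in which the tool goes at most 41.7 mm and 0.125 rad, less where a joint would pass 70% of its speed; a pose out of reach is approached as far as the arm can. jaw is the opening from 0.0 (shut) to 1.0 (fully open), set as the call begins (left out keeps the last). The fingers move at their own pace and stop on an object; grip_force is the grip in N (left out, the last holds). Time passes only in rows, so rows that do not move let the fingers close. The tool returns the time, the measured TCP pose, the force, the opening and the grip force at its end. only (a regular expression) keeps the lines of the reply that match it, lines (a string "A,B") keeps lines A to B, and quiet returns only ok. Input that does not fit is refused with a message, and nothing moves.
- manip.state(): the state, without advancing time (a new reading comes with each control period).
- optics.get_image(name): name is "scene" or "top"; returns the picture (420x560x3 uint8, blue, green, red); there is no depth.
- optics.calibration(name): a dict with "fx", "fy", "cx", "cy" (pixels), "k1" (the pictures are not rectified: a ray, as slopes to the right and down, at radius r is drawn at 1 + k1 r^2 times it, then the intrinsics apply), "pose" (4x4, takes a point from camera to world coordinates). Camera axes: x right, y down, z forward; pixel columns grow to the right and rows downward; lengths in mm; the calibration is good to about 2 mm. A picture is of the moment at which its call begins. calibration takes no time and is no camera call.
- manip.hand_in(): hands the job in; it is judged then, once.
The state is a dict: "time_s": time; "joints": joint angles; "qd": joint speeds; "tau": joint torques, N m; "tool_pos": TCP position; "ee_rot": TCP orientation; "contact_force": force on the tool from outside, world axes, zero at the start; "moment": the same for the moment, N m; "gripper_width": opening from 0.0 (shut) to 1.0 (fully open); "grip_force": force on a finger pad.
Only numpy, scipy, OpenCV 4.12 (cv2) and the standard library are available. Lean on these libraries where they do the work, as an engineer would, in place of code of your own. Each camera call takes 0.05 s, during which the arm holds its last target. There are 200 camera calls.

### The job

A colleague is about to empty a tray into the red ink-waste box: slide its yellow transport lock fully to the unlocked end stop, away from the lid, then raise the sprung lid by its black handle past its balance point (pointer beyond the white mark, into the orange band of the scale) without letting it swing on beyond the end of the orange band. Then bring it back and finish while holding it still with the gripper, pointer in the green band just below the balance point, so that it would fall shut by itself if released: do not let go at the end. Leave the jar, tins, cup, bottle, palette knife and roller where they are.

Things in the scene. Friction and masses are not known exactly. Their poses are not given: they have to be found in the camera images.
- waste_box: red steel waste box fixed to the table, walls at its x -90 and +110 mm, y -170 and +190, 100 mm high; origin on the table. Its front (-x) faces the robot, +y is left seen from there; turned up to 0.25 rad. The lid covers y -149 to +49; beyond it, to y +190, is a fixed flat deck 100 mm high with the yellow lock near its front and the jar at its rear.
- lid_hinge (a point): point on the lid's hinge axis (parallel to the box's y) at the box's rear: box x +100, y -50, z +103 mm; level with and straight behind the handle when the lid is shut
- balance_mark (a point): middle of the white mark on the curved scale that stands up at the lid's right side (box y -163), 18 mm wide, 130 mm from the hinge axis. Bands by lid angle: grey 0 to 0.60 rad, green 0.60 to 0.80, white 0.80 to 0.90 (middle 0.85: the balance point), orange 0.90 to 1.20. A yellow pointer on the lid's side edge moves along the scale's inside.
- lid_handle (a point): middle of the handle: black round bar, 12 mm thick, 130 mm long, parallel to the box's y, in the lid's plane 240 mm from the hinge axis, 103 mm above the table when shut. It stands 60 mm before the lid's edge, 50 mm before the box, on two steel rods 100 mm apart: fingers fit before and behind it between the rods. Turns with the lid.
- lid (a joint): lid angle in rad, 0 shut, growing as the handle rises in an arc towards the hinge at the rear; stop at 1.4. The 0.9 kg lid (180 by 198 mm) is nearly carried by a spring, with almost no friction. Below the balance point, 0.85, it falls shut by itself (about 0.1 to 1 N at the handle holds it); above, it swings open to the stop. The lock, while in, keeps it shut.
- lock (a joint): travel of the transport lock in m: 0 fully locked, 0.050 the unlocked end stop; starts between 0 and 0.012. It slides along the box's +y, away from the lid, with about 2 N of friction, and stays where it is left.
- lock_top (a point): centre of the top of the lock's yellow grip, a block 24 mm (box x) by 22 mm (box y) by 36 mm high, its top 142 mm above the table; at joint 0 it is at box x -40, y +105 mm. A flat steel tongue, at most 8 mm above the deck's track, runs from the grip towards -y over the lid's edge.
- jar: small amber glass jar with black cap, 44 mm diameter, 55 mm high, standing on the box's fixed deck behind the lock (box frame about x +65, y +140); origin at the centre of its underside; a bystander
- tin_yellow: ink tin with yellow label, 84 mm diameter, 85 mm high, loose on the table to the left; origin at the centre of its underside; a bystander
- tin_violet: ink tin with dark violet label, 84 mm diameter, 95 mm high, loose on the table to the left; origin at the centre of its underside; a bystander
- cup: light white plastic cup, 72 mm rim diameter, 85 mm high, loose on the table in front of the box; origin at the centre of its underside; a bystander
- squeeze_bottle: amber squeeze bottle, 56 mm diameter, 150 mm high, loose on the table at the right, beyond the ink slab; origin at the centre of its underside; a bystander
- palette_knife: palette knife with dark wooden handle, 220 mm long, 20 mm high, lying in front of the box; origin at the centre of its underside; a bystander
- brayer: ink roller, 100 mm wide red roller and wooden handle, about 175 mm long and 48 mm high, lying on the glass ink slab at the right; origin at the centre of its underside, below the front end of the handle; a bystander

How it is judged (in metres and radians):
On the way, in this order (a step that is already met when the one before it is completed fails the run):
1. the lock is slid to its unlocked end stop (within 4 mm) while the lid is still shut (value of joint lock above 0.046 m and value of joint lid below 0.1 rad), for 0.1 s.
2. the lid is raised past its balance point, pointer in the orange band (value of joint lid above 0.9 rad), for 0.2 s.
At the end, for the whole second after the job is handed in: The lid is held still by the gripper's fingers (contact force over 0.1 N, under 0.06 rad/s) in the green band, 0.60 to 0.80 rad, just below its balance point of 0.85 rad; the lock is still at its unlocked end (over 44 of 50 mm) (value of joint lid between 0.6 and 0.8 rad and value of joint lock above 0.044 m and velocity of joint lid between -0.06 and 0.06 rad/s and contact force between the fingers and lid above 0.1 N); the arm keeps its last pose, push and grip.
It fails at once if the lid swings on beyond the orange band (over 1.22 rad) (value of joint lid above 1.22 rad).
It fails at once if a bystander (jar, tin, cup, bottle, palette knife, roller) is shifted by more than 25 mm (distance of any of jar, tin_yellow, tin_violet, cup, squeeze_bottle, palette_knife, brayer from where it was at the start of the episode above 0.025 m).
It also fails if it takes over 53 s, if anything falls off the work surface, if the arm or the gripper's body presses on something with over 40 N, if the wrist force passes 120 N, or if a joint passes its speed limit or range.

## Working session

There is one attempt and no reset: what is moved stays moved. The work goes in short steps, Python scripts to look and compute and a tool call to move; the robot and the scene stay as the last step left them, time stands still between calls to the robot, and variables do not carry over. Pictures are saved under pics/ and viewed, at most 10 in all, crops included, and the job is handed in when it is done.

```bash
ls; mkdir -p pics; python3 - <<'E'
from bench import manip, optics
import cv2,numpy as np
for n in("scene","top"):
    cv2.imwrite(f"pics/{n}0.png",optics.get_image(n)); c=optics.calibration(n); print(n,{k:np.round(v,4).tolist() for k,v in c.items()})
s=manip.state();print(s)
E
```

```text
bench.py
pics
scene {'fx': 442.0301, 'fy': 442.0301, 'cx': 270.9437, 'cy': 207.9078, 'k1': -0.0915, 'pose': [[-0.6619, 0.5132, -0.5464, 1209.7654], [0.7496, 0.4486, -0.4866, 584.4232], [-0.0046, -0.7316, -0.6817, 976.0226], [0.0, 0.0, 0.0, 1.0]]}
top {'fx': 484.3443, 'fy': 484.3443, 'cx': 269.7112, 'cy': 208.21, 'k1': 0.0051, 'pose': [[-0.02, -0.9986, 0.0484, 463.0], [-0.9997, 0.0208, 0.0151, -30.9352], [-0.0161, -0.048, -0.9987, 1673.7579], [0.0, 0.0, 0.0, 1.0]]}
{'time_s': 0.1, 'joints': array([ 1.17398232,  0.3991278 ,  0.04507367,  1.53773059, -0.01868993,
        1.20691494, -0.05070228]), 'qd': array([ 1.23717201e-03, -7.55501913e-04,  2.02489057e-04, -2.77686185e-03,
        1.28995740e-03, -1.26222837e-03,  7.74361724e-05]), 'tau': array([ 4.22403042e-03, -4.76259613e+01,  1.37050308e+00, -2.54946470e+01,
        1.19814172e-02,  5.06853161e-03, -5.22770989e-06]), 'tool_pos': array([ 190.56486362, -620.8498226 ,  230.37222189]), 'ee_rot': array([-3.10511562e+00, -4.65947419e-01,  6.35086407e-04]), 'contact_force': array([-0.12062852,  0.5904444 ,  0.09997961]), 'moment': array([-0.00332172, -0.02813328, -0.00315512]), 'grip_force': 0.0, 'gripper_width': 1.0039030593960014}
```

View pics/scene0.png

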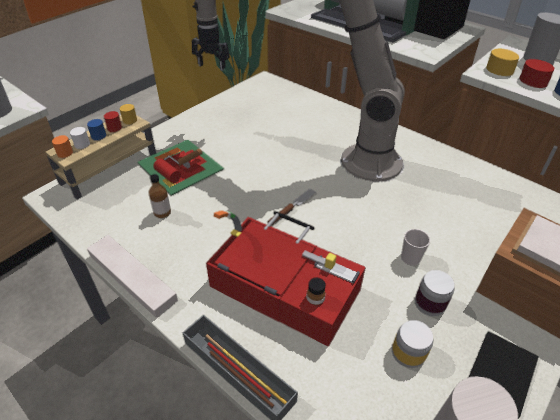

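View pics/top0.png

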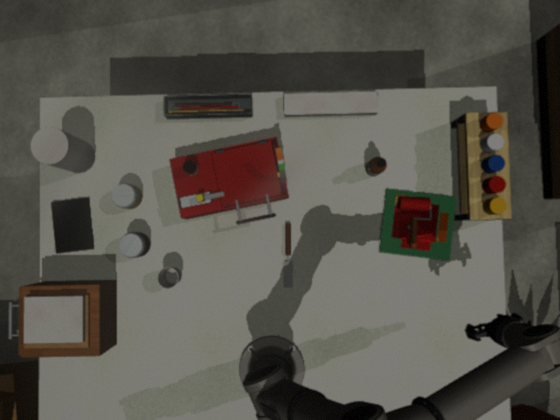

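The scene view shows the red box, with the yellow lock at about (330,262), the handle at (294,220) and the jar at (316,290). In the top view the box spans (170-288, 138-220), the lock is at about (199,198), the handle is at (245,217) and the knife is at (288,240).

```bash
cat > h.py <<'E'
from bench import manip, optics
import cv2,numpy as np
def und(c,uv):
    K=np.array([[c['fx'],0,c['cx']],[0,c['fy'],c['cy']],[0,0,1]])
    return K,np.array([c['k1'],0,0,0,0.])
def plane(n,uv,z):
    c=optics.calibration(n);K,d=und(c,uv)
    p=cv2.undistortPoints(np.float64(uv).reshape(-1,1,2),K,d).reshape(-1,2)
    T=np.array(c['pose']);r=np.c_[p,np.ones(len(p))]@T[:3,:3].T;o=T[:3,3]
    return o+r*((z-o[2])/r[:,2])[:,None]
def proj(n,P):
    c=optics.calibration(n);K,d=und(c,0);T=np.linalg.inv(np.array(c['pose']))
    return cv2.projectPoints(np.float64(P).reshape(-1,1,3),cv2.Rodrigues(T[:3,:3])[0],T[:3,3],K,d)[0].reshape(-1,2)
def blob(m):
    n,l,s,c=cv2.connectedComponentsWithStats(m.astype(np.uint8));i=1+np.argmax(s[1:,4]);return l==i,c[i],s[i]
E
python3 - <<'E'
from h import *
t=cv2.imread("pics/top0.png");s=cv2.imread("pics/scene0.png")
h=cv2.cvtColor(t,cv2.COLOR_BGR2HSV);m=((h[...,0]<10)|(h[...,0]>170))&(h[...,1]>140)&(h[...,2]>50)
m[:, 330:]=0
b,c,st=blob(m); cn=max(cv2.findContours(b.astype(np.uint8),0,2)[0],key=cv2.contourArea)
r=cv2.minAreaRect(cn);print(r,st);bp=cv2.boxPoints(r);print(plane("top",bp,100).round(1))
for n,im,roi in(("top",t,(150,180,240,225)),("scene",s,(300,240,365,285))):
    h=cv2.cvtColor(im,cv2.COLOR_BGR2HSV);m=(h[...,0]>20)&(h[...,0]<34)&(h[...,1]>130)&(h[...,2]>80)
    k=np.zeros_like(m);x0,y0,x1,y1=roi;k[y0:y1,x0:x1]=1
    b,c,st=blob(m&k);print(n,c,st,plane(n,c,142).round(1))
cv2.imwrite("pics/c0.png",np.hstack([cv2.resize(t[130:260,160:320],(400,325),interpolation=2)*1,cv2.resize(s[200:330,200:360],(400,325),interpolation=2)]))
E
```

```text
((228.271484375, 177.5814971923828), (60.7985954284668, 108.48188781738281), 77.96940612792969) [ 171  138  107   80 5072]
[[707.1 320.3 100. ]
 [773.8 -29.  100. ]
 [577.8 -66.3 100. ]
 [511.2 280.9 100. ]]
top [199.5 197.5] [197 194   6   8  44] [[575.9 214.7 142. ]]
scene [329.98319328 260.49579832] [325 253  11  16 119] [[587.9 223.9 142. ]]
```

View pics/c0.png

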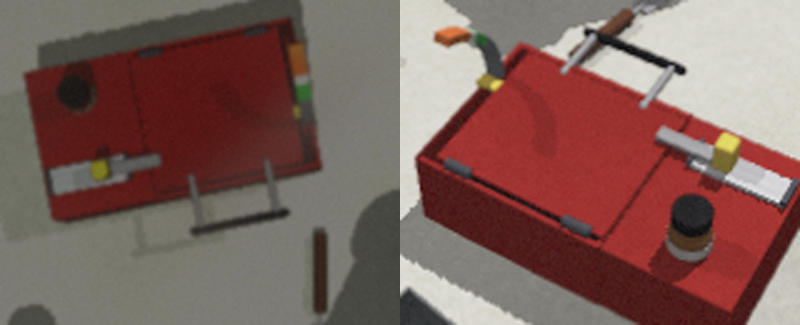

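```bash
cat >> h.py <<'E'
from scipy.spatial.transform import Rotation as Ro
def delta(target,yaw_y=None):
    s=manip.state();R=Ro.from_rotvec(s['ee_rot']).as_matrix()
    print('t',s['time_s'],'pos',s['tool_pos'].round(1),'delta',(R.T@(np.float64(target)-s['tool_pos'])).round(1))
    if yaw_y is not None:
        w=yaw_y-np.arctan2(R[1,1],R[0,1]);w=(w+np.pi/2)%np.pi-np.pi/2;print('turn',round(-w,3))
def handle(n,img,roi,z):
    h=cv2.cvtColor(img,cv2.COLOR_BGR2GRAY);k=np.zeros_like(h);x0,y0,x1,y1=roi;k[y0:y1,x0:x1]=1
    b,c,st=blob((h<45)&(k>0));r=cv2.minAreaRect(np.argwhere(b)[:,::-1].astype(np.float32));return r,plane(n,[r[0]],z)
B0=np.array([634.6,114.8,0]);YAW=0.189
def box(p): return B0+Ro.from_rotvec([0,0,YAW]).as_matrix()@np.float64(p)
E
python3 - <<'E'
from h import *
t=cv2.imread("pics/top0.png");s=cv2.imread("pics/scene0.png")
print(handle("top",t,(232,208,282,228),103));print(handle("scene",s,(272,205,320,235),103))
print(box([-140,-50,103]),proj("top",box([-140,-50,103])),proj("scene",box([-140,-50,103])))
for c in([110,190,100],[-90,190,100],[110,-170,100],[-90,-170,100]): print(c,proj("top",box(c)),proj("scene",box(c)))
m=plane("top",[[191,166.5]],155);print(m,box([65,140,155]))
delta([400,-400,300],0.189);delta([570,180,300],.189)
E
```

```text
(((262.5577087402344, 216.78848266601562), (1.765045166015625, 23.533939361572266), 78.69007110595703), array([[511.68375103,  16.65649438, 103.        ]]))
(((293.23291015625, 219.7123260498047), (31.36703109741211, 4.213481903076172), 20.556041717529297), array([[505.26241176,  40.73836316, 103.        ]]))
[506.48687541  39.38761834 103.        ] [[255.5883643  218.53248105]] [[292.58615595 219.72055531]]
[110, 190, 100] [[168.35725716 159.21855325]] [[332.43396075 324.2105033 ]]
[-90, 190, 100] [[180.45204342 218.86276429]] [[365.48354687 265.51811123]]
[110, -170, 100] [[275.73186772 136.30318503]] [[205.09476211 262.74504543]]
[-90, -170, 100] [[288.51542751 195.87244334]] [[247.18205956 216.17434665]]
[[673.67238802 238.20899403 155.        ]] [672.13976769 264.51895619 155.        ]
t 0.1 pos [ 190.6 -620.8  230.4] delta [ 265.  -149.8  -69.4]
turn -1.462
t 0.1 pos [ 190.6 -620.8  230.4] delta [ 597.8 -654.3  -68.6]
turn -1.462
```

Call:
jog_arm(
  offsets=[
    [[25, -15, -20], -0.08],
    [[55, -35, -40], -0.18],
    [[90, -55, -55], -0.28],
    [[125, -75, -65], -0.39],
    [[160, -95, -70], -0.5],
  ],
  jaw=0,
)

```text
time_s: 0.52
tool_pos: [316.7, -482.9, 302.8]
ee_rot: [2.89, 1.226, 0.0]
contact_force: [2.1, -0.8, 0.3]
gripper_width: 0.3
grip_force: 0.0
```

```bash
python3 -c "
from h import *
delta([480,-250,300],.189)"
```

```text
t 0.5167 pos [ 316.7 -482.9  302.8] delta [281.  -44.5   2.5]
turn -0.958
```

Call:
jog_arm(
  offsets=[
    [[35, -5, 0], -0.1],
    [[72, -10, 0], -0.2],
    [[110, -17, 0], -0.3],
    [[148, -23, 0], -0.4],
    [[186, -30, 0], -0.5],
  ],
)

```text
time_s: 0.93
tool_pos: [424.6, -327.9, 301.0]
ee_rot: [-2.498, -1.904, 0.001]
contact_force: [1.1, -0.5, -0.4]
gripper_width: 0.0
grip_force: 0.0
```

```bash
python3 -c "
from h import *
delta([570,0,300],.189)"
```

```text
t 0.9333 pos [ 424.6 -327.9  301. ] delta [354.7  53.3   0.9]
turn -0.457
```

Call:
jog_arm(
  offsets=[
    [[38, 6, 0], -0.1],
    [[76, 12, 0], -0.2],
    [[114, 17, 0], -0.3],
    [[152, 23, 0], -0.4],
    [[190, 29, 0], -0.457],
  ],
)

```text
time_s: 1.35
tool_pos: [503.3, -152.7, 301.0]
ee_rot: [-2.003, -2.42, 0.001]
contact_force: [1.1, -0.1, -0.3]
gripper_width: -0.003
grip_force: 0.0
```

```bash
python3 -c "
from h import *
delta(box([-40,70,220]),.189)"
```

```text
t 1.35 pos [ 503.3 -152.7  301. ] delta [308.2 138.9  80.9]
turn -0.001
```

Call:
jog_arm(
  offsets=[
    [[37, 15, 0], 0],
    [[74, 30, 0], 0],
    [[111, 47, 0], 0],
    [[148, 65, 10], 0],
    [[186, 82, 20], 0],
  ],
)

```text
time_s: 1.77
tool_pos: [549.9, 43.4, 281.8]
ee_rot: [2.008, 2.415, 0.001]
contact_force: [-0.1, -0.6, 0.1]
gripper_width: -0.001
grip_force: 0.0
```

Call:
jog_arm(
  offsets=[
    [[36, 17, 15], 0],
    [[72, 34, 30], 0],
    [[105, 50, 45], 0],
    [[115, 54, 55], 0],
    [[115, 54, 55], 0],
  ],
)

```text
time_s: 2.18
tool_pos: [579.2, 169.0, 223.7]
ee_rot: [-1.996, -2.42, 0.004]
contact_force: [-0.8, -0.9, -0.2]
gripper_width: -0.0
grip_force: 0.0
```

```bash
python3 -c "
from h import *
delta(box([-40,70,122]),.189)
cv2.imwrite('pics/s1.png',cv2.resize(optics.get_image('scene')[160:340,180:400],(733,600)))"
```

```text
t 2.1833 pos [579.2 169.  223.7] delta [  6.    4.8 101.6]
turn 0.003
```

View pics/s1.png

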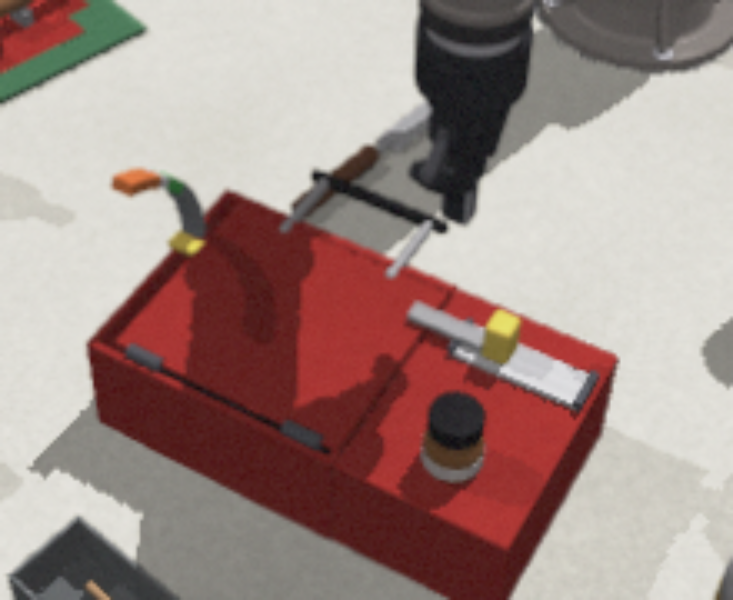

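The gripper hangs over the tongue, short of the yellow block at crop (500,335). It is lined up to descend beside the block.

Call:
jog_arm(
  offsets=[
    [[1, 4, 30], 0],
    [[2, 4, 60], 0],
    [[3, 4, 85], 0],
    [[3, 4, 101], 0],
    [[3, 4, 101], 0],
  ],
)

```text
time_s: 2.65
tool_pos: [582.8, 164.1, 122.4]
ee_rot: [-2.01, -2.411, 0.011]
contact_force: [-1.1, -0.2, -0.0]
gripper_width: 0.002
grip_force: 0.0
```

Call:
jog_arm(
  offsets=[
    [[5, 0, 0], 0],
    [[10, 0, 0], 0],
    [[15, 0, 0], 0],
    [[20, 0, 0], 0],
    [[25, 0, 0], 0],
  ],
)

```text
time_s: 3.07
tool_pos: [580.7, 193.9, 127.0]
ee_rot: [2.007, 2.416, 0.003]
contact_force: [-1.0, 0.2, 0.2]
gripper_width: 0.002
grip_force: 0.0
```

```bash
python3 -c "
from h import *
delta(box([-40,70,122]),.189)"
```

```text
t 3.0667 pos [580.7 193.9 127. ] delta [-17.8  -1.9   5. ]
turn -0.004
```

Call:
jog_arm(
  offsets=[
    [[5, 0, 2], 0],
    [[10, 0, 4], 0],
    [[15, 0, 4], 0],
    [[20, 0, 4], 0],
    [[25, 0, 4], 0],
  ],
)

```text
time_s: 3.48
tool_pos: [575.9, 217.4, 121.5]
ee_rot: [2.008, 2.415, -0.0]
contact_force: [0.9, -2.3, 0.2]
gripper_width: -0.001
grip_force: 1.1
```

Call:
jog_arm(
  offsets=[
    [[6, 0, 0], 0],
    [[11, 0, 0], 0],
    [[15, 0, 0], 0],
    [[19, 0, 0], 0],
    [[22, 0, 0], 0],
  ],
)

```text
time_s: 3.9
tool_pos: [571.7, 238.8, 121.6]
ee_rot: [2.007, 2.416, -0.002]
contact_force: [1.9, -6.7, 1.5]
gripper_width: -0.0
grip_force: 3.8
```

```bash
python3 -c "
from h import *
delta(box([-40,133,122]),.189)"
```

```text
t 3.9 pos [571.7 238.8 121.6] delta [-0.6 -1.5 -0.4]
turn -0.004
```

Pushing force is rising, so the stop is near. I'll press a little further.

Call:
jog_arm(
  offsets=[
    [[3, 0, 0], 0],
    [[5, 0, 0], 0],
    [[5, 0, 0], 0],
    [[5, 0, 0], 0],
    [[5, 0, 0], 0],
  ],
)

```text
time_s: 4.32
tool_pos: [571.7, 238.8, 121.7]
ee_rot: [2.009, 2.409, -0.01]
contact_force: [0.3, -10.1, 5.2]
gripper_width: 0.0
grip_force: 4.9
```

```bash
python3 -c "
from h import *
delta(box([-40,133,122]),.189)
cv2.imwrite('pics/s2.png',cv2.resize(optics.get_image('scene')[200:340,240:400],(685,600)))"
```

```text
t 4.3167 pos [571.7 238.8 121.7] delta [-0.6 -1.5 -0.3]
turn -0.008
```

View pics/s2.png

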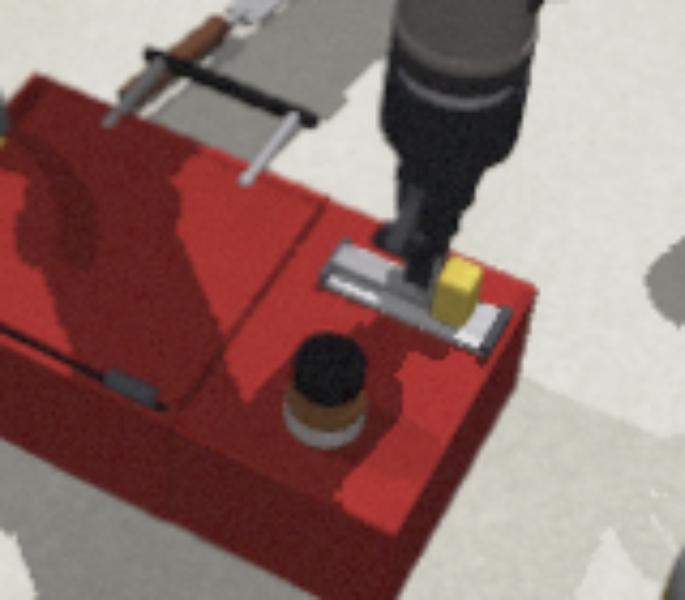

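The lock is at its stop: the TCP stayed put while the force rose to 10 N, and the tongue is clear of the lid. Next I back off and go over the handle with the gripper opening.

Call:
jog_arm(
  offsets=[
    [[-12, 0, 0], 0],
    [[-15, 0, -25], 0],
    [[-20, 0, -60], 0],
    [[-30, -5, -90], 0],
    [[-50, -20, -95], 0],
  ],
)

```text
time_s: 4.78
tool_pos: [562.8, 197.0, 222.6]
ee_rot: [2.001, 2.42, 0.02]
contact_force: [0.2, 0.1, 1.4]
gripper_width: 0.003
grip_force: 0.0
```

```bash
python3 -c "
from h import *
delta(box([-140,-50,200]),.189)"
```

```text
t 4.7833 pos [562.8 197.  222.6] delta [-144.4  -85.1   20.7]
turn -0.0
```

Call:
jog_arm(
  offsets=[
    [[-33, -20, 5], 0],
    [[-66, -40, 10], 0],
    [[-99, -60, 15], 0],
    [[-132, -78, 20], 0],
    [[-144, -85, 20], 0],
  ],
  jaw=0.6,
)

```text
time_s: 5.2
tool_pos: [500.0, 28.9, 195.2]
ee_rot: [-2.014, -2.409, 0.007]
contact_force: [-0.3, -1.1, -0.4]
gripper_width: 0.599
grip_force: 0.0
```

Call:
jog_arm(
  offsets=[
    [[0, 0, 0], 0],
    [[0, 0, 0], 0],
    [[0, 0, 0], 0],
  ],
)

```text
time_s: 5.45
tool_pos: [503.4, 36.2, 197.1]
ee_rot: [-2.005, -2.418, -0.003]
contact_force: [-1.3, -0.1, 0.3]
gripper_width: 0.597
grip_force: 0.0
```

```bash
python3 - <<'E'
from h import *
delta(box([-140,-50,84]),.189)
t=optics.get_image('top');s=optics.get_image('scene')
cv2.imwrite('pics/c3.png',np.hstack([cv2.resize(t[180:270,200:310],(400,327),interpolation=2),cv2.resize(s[150:260,230:340],(327,327),interpolation=2)]))
E
```

```text
t 5.45 pos [503.4  36.2 197.1] delta [  2.4   3.5 113.1]
turn -0.003
```

View pics/c3.png

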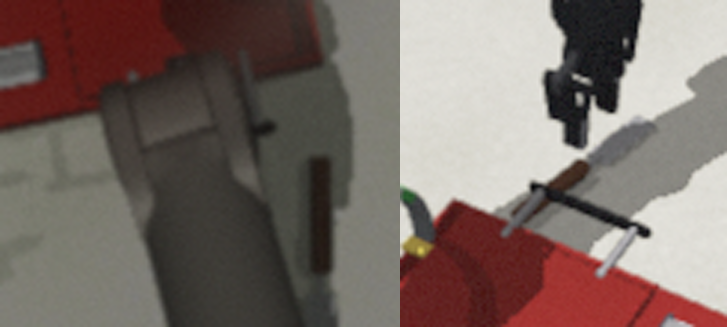

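The bar's middle, at right crop (590,210), lies below the open gripper, and the rods are clear to the sides. I'll descend and grip.

Call:
jog_arm(
  offsets=[
    [[1, 2, 30], 0],
    [[2, 3, 60], 0],
    [[2, 3, 90], 0],
    [[2, 3, 113], 0],
    [[2, 3, 113], 0],
  ],
)

```text
time_s: 5.97
tool_pos: [502.0, 37.8, 79.5]
ee_rot: [-2.0, -2.413, 0.008]
contact_force: [-0.5, 0.5, -0.3]
gripper_width: 0.598
grip_force: 0.0
```

Call:
jog_arm(
  offsets=[
    [[0, 0, 0], 0],
    [[0, 0, 0], 0],
    [[0, 0, 0], 0],
    [[0, 0, 0], 0],
    [[0, 0, 0], 0],
  ],
  jaw=0,
  grip_force=20,
)

```text
time_s: 6.38
tool_pos: [508.2, 37.4, 85.6]
ee_rot: [2.005, 2.413, 0.007]
contact_force: [3.1, 1.3, 0.7]
gripper_width: 0.132
grip_force: 21.9
```

```bash
python3 -c "
from h import *
delta(box([-140,-50,84]),.189)"
```

```text
t 6.3833 pos [508.2  37.4  85.6] delta [ 2.2 -1.3  1.6]
turn -0.005
```

Call:
jog_arm(
  offsets=[
    [[0, 0.5, -14], 0],
    [[0, 2, -29], 0],
    [[0, 4, -43], 0],
    [[0, 7, -57], 0],
    [[0, 10.7, -71], 0],
  ],
)

```text
time_s: 6.8
tool_pos: [519.1, 39.5, 156.7]
ee_rot: [2.005, 2.413, 0.01]
contact_force: [8.5, 1.7, -4.5]
gripper_width: 0.131
grip_force: 22.4
```

Call:
jog_arm(
  offsets=[
    [[0, 0, 0], 0],
    [[0, 0, 0], 0],
  ],
)

```text
time_s: 6.97
tool_pos: [518.9, 39.4, 156.1]
ee_rot: [2.005, 2.413, 0.009]
contact_force: [7.4, 2.5, -3.6]
gripper_width: 0.129
grip_force: 22.3
```

```bash
python3 - <<'E'
from h import *
delta(box([100,-50,103])+box([-240*np.cos(.3),0,240*np.sin(.3)-19])-B0)
s=optics.get_image('scene')
cv2.imwrite('pics/c4.png',cv2.resize(s[150:300,180:340],(640,600),interpolation=2))
E
```

```text
t 6.9667 pos [518.9  39.4 156.1] delta [ 2.3 -1.5  1.2]
```

View pics/c4.png

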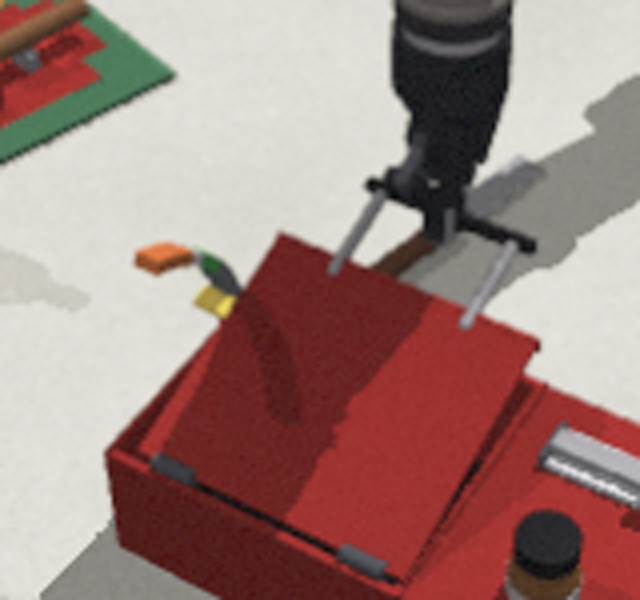

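The lid is up about 0.3 rad, with the bar held between the rods at crop (450,205). I'll continue along the arc.

Call:
jog_arm(
  offsets=[
    [[0, 5.5, -13.6], 0],
    [[0, 11, -27], 0],
    [[0, 17.5, -40], 0],
    [[0, 24.5, -52.5], 0],
    [[0, 32.5, -64.6], 0],
  ],
)

```text
time_s: 7.43
tool_pos: [548.6, 44.9, 218.9]
ee_rot: [2.007, 2.416, 0.002]
contact_force: [5.7, 1.9, -6.3]
gripper_width: 0.131
grip_force: 22.2
```

Call:
jog_arm(
  offsets=[
    [[0, 8.5, -11.6], 0],
    [[0, 17.6, -22.7], 0],
    [[0, 27.4, -33.2], 0],
    [[0, 37.8, -43.2], 0],
    [[0, 48.8, -52.5], 0],
  ],
)

```text
time_s: 7.85
tool_pos: [593.8, 53.2, 271.1]
ee_rot: [-2.005, -2.413, 0.008]
contact_force: [-3.5, 0.5, 3.1]
gripper_width: 0.128
grip_force: 22.0
```

```bash
python3 - <<'E'
from h import *
p=manip.state()['tool_pos']+[0,0,19];print(p,(Ro.from_rotvec([0,0,-YAW]).apply(p-B0)))
delta(box([100,-50,103])+box([-240*np.cos(.9),0,240*np.sin(.9)-19])-B0)
E
```

```text
[593.78335436  53.20868243 290.05889687] [-51.66138686 -52.8260359  290.05889687]
t 7.85 pos [593.8  53.2 271.1] delta [ 2.8  2.5 -1. ]
```

Call:
jog_arm(
  offsets=[
    [[0, 5, -3.5], 0],
    [[0, 10, -7], 0],
    [[0, 15, -10.5], 0],
    [[0, 20, -14], 0],
    [[0, 20, -14], 0],
  ],
)

```text
time_s: 8.27
tool_pos: [615.3, 57.2, 286.4]
ee_rot: [-2.007, -2.416, 0.002]
contact_force: [-3.9, 0.6, 5.6]
gripper_width: 0.13
grip_force: 22.6
```

Call:
jog_arm(
  offsets=[
    [[0, 0, 0], 0],
    [[0, 0, 0], 0],
    [[0, 0, 0], 0],
    [[0, 0, 0], 0],
  ],
)

```text
time_s: 8.6
tool_pos: [614.4, 56.9, 285.8]
ee_rot: [-2.007, -2.415, 0.004]
contact_force: [-3.7, -0.1, 5.2]
gripper_width: 0.126
grip_force: 22.6
```

```bash
python3 - <<'E'
from h import *
p=manip.state()['tool_pos']+[0,0,19];b=Ro.from_rotvec([0,0,-YAW]).apply(p-B0);print(b,np.arctan2(b[2]-103,100-b[0]))
s=optics.get_image('scene')
cv2.imwrite('pics/c5.png',cv2.resize(s[130:280,180:340],(640,600),interpolation=2))
E
```

```text
[-30.72986546 -53.03289861 304.81299889] 0.9959852733716238
```

View pics/c5.png

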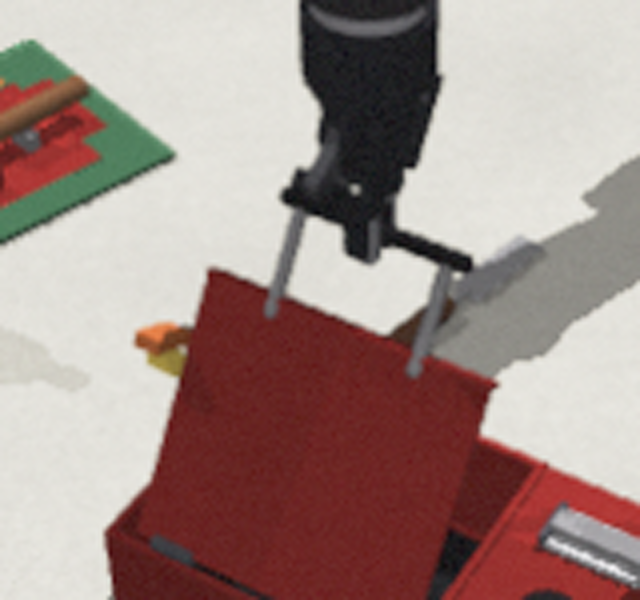

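The pointer is in the orange band at crop (165,350), and the tool pose gives 0.996 rad. Next I bring it back to about 0.70 rad.

Call:
jog_arm(
  offsets=[
    [[0, -11.9, 8.1], 0],
    [[0, -23.3, 17], 0],
    [[0, -34.1, 26.4], 0],
    [[0, -44.3, 36.6], 0],
    [[0, -53.9, 47.3], 0],
  ],
)

```text
time_s: 9.07
tool_pos: [562.3, 47.3, 237.8]
ee_rot: [2.007, 2.416, 0.001]
contact_force: [1.7, 1.3, -0.9]
gripper_width: 0.127
grip_force: 22.3
```

Call:
jog_arm(
  offsets=[
    [[0, 0, 0], 0],
    [[0, 0, 0], 0],
    [[0, 0, 0], 0],
    [[0, 0, 0], 0],
    [[0, 0, 0], 0],
  ],
)

```text
time_s: 9.48
tool_pos: [563.0, 47.4, 238.9]
ee_rot: [-2.008, -2.416, -0.0]
contact_force: [-1.6, 1.8, 0.2]
gripper_width: 0.13
grip_force: 22.3
```

```bash
python3 - <<'E'
from h import *
p=manip.state()['tool_pos']+[0,0,19];b=Ro.from_rotvec([0,0,-YAW]).apply(p-B0);print(b,np.arctan2(b[2]-103,100-b[0]))
t=optics.get_image('top');s=optics.get_image('scene')
cv2.imwrite('pics/c6.png',np.hstack([cv2.resize(s[130:280,180:340],(400,375),interpolation=2),cv2.resize(t[130:230,200:300],(375,375),interpolation=2)]))
E
```

```text
[-82.99412375 -52.73501413 257.88096356] 0.702383606464809
```

View pics/c6.png

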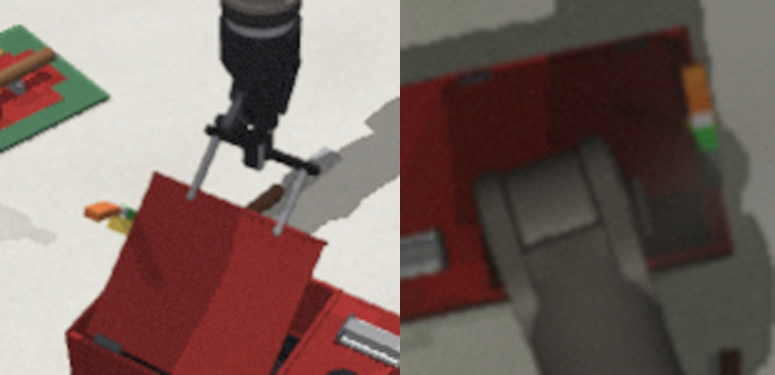

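The pointer, at left crop (120,225), is in the green band. The tool pose gives 0.70 rad, with the grip firm at 22 N and the arm at rest.

Call:
jog_arm(
  offsets=[
    [[0, 0, 0], 0],
    [[0, 0, 0], 0],
    [[0, 0, 0], 0],
  ],
)

```text
time_s: 9.83
tool_pos: [562.7, 47.4, 238.6]
ee_rot: [-2.008, -2.416, -0.0]
contact_force: [-1.3, 1.1, -0.2]
gripper_width: 0.13
grip_force: 22.3
```

```bash
python3 -c "
from bench import manip, optics
print(manip.hand_in())"
```

```text
the job is handed in; nothing more can be done
None
```

I slid the lock to its end stop, raised the lid to about 1.0 rad in the orange band, brought it back, and handed in at 9.8 s with the gripper holding it still at about 0.70 rad, in the green band; the hand-in reported no verdict.

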